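# Check a sprung label tensioner and lock it

### The arm

A 6-joint arm with a two-finger parallel gripper is mounted at the origin on the work surface. World frame = base frame: x ahead of the robot, y to its left, z up, the work surface at z = 0. Lengths are in m, angles in degrees, forces in N, time in s.
With the tool pointing down it reaches from about 0.4 to 0.825 m from the base axis. Payload 7 kg.
Tool frame: the origin (TCP) lies midway between the tips of the shut fingers; the grasp point (between the pads) lies 19 mm behind it (ctrl.grip_point_offset is the distance from the TCP to the grasp point, in m); x points along the fingers, y is the direction in which the jaws open and shut, and the axes are right-handed (so a half turn about x gives the same grasp; the last joint's range is limited). The gripper opens to 88 mm and grips with 3 to 60 N. Pads are 19 mm wide; open, the fingers measure 130 mm over their backs; the gripper's body (78 mm by 193 mm) begins 47 mm behind the grasp point.
Start: joints at [-54.253, 20.546, 0.682, 0, -70.136, -16.507], TCP at [0.222, -0.637, 0.19] pointing down, gripper open.
Joint ranges: [-176.03, 176.03], [-82.01, 121.73], [-58.28, 71.71], [-173.87, 95.51], [-174.79, -0.11], [-173.66, 173.66]. Speed limits (degrees/s): [136.94, 136.94, 172.46, 180, 180, 180].

### API

Orientations are given as [roll, pitch, yaw] about the fixed x, y, z axes, in that order (R = Rz(yaw) Ry(pitch) Rx(roll)).
In Python, from plant import ctrl gives the robot as it stands.
- The arm moves only by the tool drive_tool, never from a script. Its argument "plan" is a list of rows, each a list of 3 entries, a list of its own where there are three numbers: the shift along the tool's x, y, z in m, then the turn, a rotation vector about the tool's x, y, z in degrees, then the opening, from 0 (shut) to 1 (fully open). In form: [[[dx, dy, dz], [wx, wy, wz], grip], ...]. A call has 1 to 20 rows; each row is the pose to reach, as a shift and turn from the pose measured when the call began, along the tool's axes at that moment; what a row does not reach only later rows make up. A row lasts 1/12 s, in which the tool goes at most 41.7 mm and 7.16 degrees, less where a joint would pass 70% of its speed; a pose out of reach is approached as far as the arm can. A call with a gripper value outside its range is refused whole. The fingers move at their own pace and stop on an object; the grip force is fixed at half the most. Time passes only in rows, so rows that repeat a pose let the fingers close. It gives the time, the measured TCP pose, the force and the opening at its end, in the units of the state.
- ctrl.get_obs(): the state, without advancing time (a new reading comes with each control period).
- ctrl.snapshot(name): name is "scene" or "side" or "wrist"; returns the picture (420x560x3 uint8, blue, green, red); there is no depth.
- ctrl.get_calibration(name): a dict with "fx", "fy", "cx", "cy" (pixels), "R" (3x3) and "t" (3): a world point X has camera coordinates R X + t. Camera axes: x right, y down, z forward; pixel columns grow to the right and rows downward; lengths in m; the calibration is good to about 2 mm. A picture is of the moment at which its call begins: read the wrist's pose just before it. get_calibration takes no time and is no camera call; for the wrist camera it gives the pose at the moment of the call.
- ctrl.close_job(): hands the job in, once; it reports no verdict.
Trained networks look in the newest picture that a camera, given by its name, has taken for a name from the list of things; names that differ only in an ending like _2 or _b are one class to them, and where a whole thing is asked for, a point or a joint stands for the part that bears it (a point fixed in the world has none). Each returns a list of dicts, best first, with "confidence" (0 to 1); they miss things now and then, are a little off and sometimes report something else, mostly with a low value. They report only what shows in the picture. A call takes as long as a camera call. They do not tell look-alikes from the thing itself.
- ctrl.cut_out(camera, name): "pixels" (420x560 bool, what is visible of it) and "pixel" ([column, row] in pixels, amid what is visible of it).
- ctrl.landmark_of(camera, name): "pixel" ([column, row] in pixels: a listed point, or the origin of a listed thing).
The state is a dict: "clock": time; "joint_pos": joint angles; "qvel": joint speeds; "tau": joint torques, N m; "tool_pos": TCP position; "orientation": TCP orientation; "force": force on the tool from outside, world axes, zero at the start; "moment": the same for the moment, N m; "opening": finger opening in m.
Only numpy, scipy, OpenCV 4.12 (cv2) and the standard library are available. Lean on these libraries where they do the work, as an engineer would, in place of code of your own. Each camera call takes 0.05 s, during which the arm holds its last target. There are 200 camera calls.

### The job

Check the spring of the labeller's tensioner: push the roller on its sprung arm until the drag pointer on the scale stands inside the brass index fork, no further, then ease the arm back to its stop without letting it snap back. The pointer must stay standing in the fork; do not touch the pointer, and leave the things around undisturbed. Then slide the lock blade, nose first, into the slot at the foot of the tensioner until it is fully home, and let it go.

Things in the scene. Friction and masses are not known exactly. Their poses are not given: they have to be found in the camera images.
- labeller: Label-web tensioner of a bench labeller, fixed but placed anew each time: grey deck, x -110 to +110 mm, y -193 to +170 mm, 30 mm high, with a white housing 75 mm high behind it (x 110 to 160). Origin on the table under the deck's middle; x points from the front face (robot's side) to the back, y left, z up. The arm and the pointer turn on a post at x=0, y=-30 mm, its top 105 mm above the table.
- slot_mouth (a point): Middle of the slot's mouth in the front face, at table level: x=-110, y=-30, z=0 mm of the deck. The slot is 46 mm wide and 10 mm high, its floor is the table top; it runs straight along the deck's x and is closed 60 mm in.
- tension_arm (a joint): Swing of the sprung arm, rad: 0 at rest on its stop, where the arm points from the post to the front left (135 degrees from the deck's x towards its y); grows as the arm is pushed clockwise seen from above; hard stop at 1.15. It takes 2.2 N at the roller at rest, 4.5 N at 0.9 rad, and springs back when let go. Steel bar 18 mm wide, top at 62 mm; a 65 mm tail opposite pushes the pointer's peg.
- roller (a point): Centre of the top of the upright aluminium roller at the end of the arm, 130 mm from the post: 28 mm across, from 42 to 97 mm above the table. This is what is pushed.
- drag_pointer: Drag pointer: dark needle 4 mm wide, top 44 mm above the table, lying over the scale on the deck's right half. Origin on the post's axis at table height, x along the needle. When the resting arm's tail just touches its peg it points 59 degrees to the right of the deck's x; it starts 0 to 0.25 rad further clockwise. Pushed, it turns with the arm, clockwise, by the same angle; friction keeps it where it is left.
- pointer_tip (a point): Tip of the drag pointer, on its centre line, 122 mm from the post, 44 mm above the table.
- index_fork: Index fork: a small fixed brass U on the scale's rim, open towards the post: two prongs 4 mm thick, 30 mm long, 20 mm clear between them, top 37 mm above the table, so the pointer passes over it. Origin on the post's axis at deck height (30 mm), x towards the fork. Placed anew each time, 0.44 to 0.87 rad clockwise of the direction 59 degrees right of the deck's x.
- fork_gap (a point): Middle of the gap between the fork's prongs, 122 mm from the post, 38 mm above the table: where the pointer tip must stand, seen from above.
- lock_blade: Lock blade, loose on the table to the right: flat steel plate 40 mm wide, 6 mm thick, from x=-20 to +65 mm, then a pointed nose to +85 mm; about 280 g. On it stands a dark upright lug to grip, 30 mm along x, 16 mm across y, top at 50 mm. Origin under the lug's middle at the underside; x towards the nose. Fully home, its origin is at x=-135, y=-30 mm of the deck, with the deck's heading.
- blade_nose (a point): Point of the lock blade's nose, 85 mm ahead of its origin, 3 mm above its underside. Fully home it meets the slot's closed end, 60 mm in from the mouth.
- lug_top (a point): Centre of the top of the lock blade's lug, 50 mm above its underside.
- wine_bottle: Bystander: a full green wine bottle, 76 mm across, 290 mm tall, standing. Not to be disturbed. Origin at the centre of its underside.
- wine_bottle2: Bystander: a second full wine bottle without label, same size. Not to be disturbed. Origin at the centre of its underside.
- wine_glass: Bystander: a wine glass, 80 mm across, 190 mm tall, standing. Not to be disturbed. Origin at the centre of its underside.
- label_core: Bystander: an empty cardboard label core, tube 86 mm across, 60 mm tall, standing. Not to be disturbed. Origin at the centre of its underside.
- spanner: Bystander: a steel spanner lying on the table. Not to be disturbed. Origin at the centre of its underside as it lies.
- cork_cup: Bystander: a white ceramic cup, 80 mm across, 70 mm tall. Not to be disturbed. Origin at the centre of its underside.
- spare_roller: Bystander: a spare aluminium roller, 30 mm across, 50 mm tall, standing on the tensioner's deck near its front left corner. Not to be disturbed. Origin at the centre of its underside.
Not all that is in view belongs to the job. What is meant by the lock_blade is not blue, brown or green, and is the larger of those in its own colour.

How it is judged (in metres and radians):
On the way, in this order (a step that is already met when the one before it is completed fails the run):
1. the arm is pushed until the drag pointer stands in the index fork (horizontal distance between pointer_tip and fork_gap below 0.009 m and value of joint tension_arm above 0.3 rad), for 0.2 s.
2. the arm is back at its stop with the pointer left in the fork (horizontal distance between pointer_tip and fork_gap below 0.009 m and value of joint tension_arm below 0.05 rad), for 0.2 s.
3. the lock blade is fully home in the slot (x of blade_nose in the frame of labeller above -0.056 m and y of blade_nose in the frame of labeller between -0.04 and -0.02 m and z of blade_nose in the frame of labeller below 0.012 m and angle between the x axis of lock_blade and the x axis of labeller, either way round below 0.12 rad and angle between lock_blade's own z axis and vertical below 0.1 rad), for 0.2 s.
At the end, for the whole second after the job is handed in: Seen from above, the pointer tip is within 9 mm of the middle of the fork's gap; the arm is within 0.05 rad of its stop; the lock blade lies flat in the slot, nose within 6 mm of the slot's closed end, heading within 0.12 rad of the deck's, and is at rest (all of step 2 and all of step 3 and linear speed of lock_blade below 0.02 m/s); the robot touches nothing.
It fails at once if the robot touches the drag pointer with more than 1 N (contact force between any of the fingers, the arm and drag_pointer above 1 N).
It fails at once if the arm snaps back faster than 3.5 rad/s (velocity of joint tension_arm below -3.5 rad/s).
It fails at once if a bystander is moved more than 30 mm (distance of any of wine_bottle, wine_bottle2, wine_glass, label_core, spanner, cork_cup, spare_roller from where it was at the start of the episode above 0.03 m).
It also fails if it takes over 64 s, if anything falls off the work surface, if the arm or the gripper's body presses on something with over 40 N, if the wrist force passes 120 N, or if a joint passes its speed limit or range.

## Working session

There is one attempt and no reset: what is moved stays moved. The work goes in short steps, Python scripts to look and compute and a tool call to move; the robot and the scene stay as the last step left them, time stands still between calls to the robot, and variables do not carry over. Pictures are saved under pics/ and viewed, about 8 in all and at most 12, crops included, and the job is handed in when it is done.

Besides the shell and the picture viewer there is one more tool, called after "Call:" by a JSON object that holds its "name" and its "arguments", one argument or row to a line. drive_tool: Moves the arm, as the interface text tells. Its arguments: {"type":"object","properties":{"plan":{"type":"array","items":{"type":"array"}}},"required":["plan"]}

```bash
ls; mkdir -p pics; python3 - <<'E'
from plant import ctrl
import cv2,numpy as np
print(ctrl.get_obs())
for c in ["scene","side"]:
    im=ctrl.snapshot(c); cv2.imwrite(f"pics/{c}0.png",im)
    K=ctrl.get_calibration(c); print(c,{k:np.round(v,3).tolist() for k,v in K.items()})
    for n in ["slot_mouth","roller","pointer_tip","fork_gap","blade_nose","lug_top","labeller","drag_pointer","index_fork","lock_blade","wine_bottle","wine_bottle2","wine_glass","label_core","spanner","cork_cup","spare_roller"]:
        print(n,[(np.round(d["pixel"],1).tolist(),round(d["confidence"],2)) for d in ctrl.landmark_of(c,n)])
E
```

```text
pics
{'clock': 0.0, 'joint_pos': array([-5.42535008e+01,  2.05904758e+01,  6.32667206e-01, -2.20739536e-02,
       -7.01343402e+01, -1.65078484e+01]), 'qvel': array([-0.01898291,  0.05532446,  0.00583491, -0.01055374,  0.06357081,
       -0.20308784]), 'tau': array([-2.54631332e-04, -5.82707655e+01,  2.93075985e+01,  6.99760839e+00,
        7.22437195e-03, -1.06453458e-04]), 'tool_pos': array([ 0.2222227, -0.6367817,  0.189219 ]), 'orientation': array([ 93.8188778 ,  89.90554291, 113.05001088]), 'force': array([ 0.14614568, -0.22148038,  0.18900051]), 'moment': array([ 0.02552131, -0.01708801,  0.02386402]), 'opening': 0.08754939733346133}
scene {'fx': 539.084, 'fy': 539.084, 'cx': 277.927, 'cy': 210.627, 'R': [[0.438, 0.899, 0.011], [0.739, -0.353, -0.574], [-0.512, 0.259, -0.819]], 't': [-0.205, -0.344, 1.911]}
slot_mouth [([259.2, 238.5], 0.81)]
roller [([292.4, 216.3], 0.88), ([315.5, 221.4], 0.74)]
pointer_tip [([245.7, 291.1], 0.53)]
fork_gap [([231.2, 270.5], 0.55), ([160.6, 257.9], 0.34)]
blade_nose [([156.9, 281.3], 0.74), ([87.5, 237.0], 0.7), ([157.6, 215.5], 0.68), ([121.
[... 1289 characters left out ...]
.45), ([386.1, 140.9], 0.4)]
lug_top [([332.7, 149.6], 0.7), ([355.4, 157.6], 0.66), ([267.8, 172.2], 0.63), ([352.3, 120.2], 0.54), ([402.8, 183.7], 0.51), ([389.4, 147.7], 0.48)]
labeller [([243.9, 207.8], 0.87), ([258.3, 210.6], 0.43)]
drag_pointer [([310.1, 148.4], 0.57)]
index_fork []
lock_blade [([353.3, 162.8], 0.74), ([388.9, 152.1], 0.63), ([395.1, 194.3], 0.63), ([347.9, 136.7], 0.57), ([325.8, 161.9], 0.53)]
wine_bottle [([177.7, 390.5], 0.86), ([149.3, 338.0], 0.85)]
wine_bottle2 [([177.7, 390.5], 0.86), ([149.3, 338.0], 0.85)]
wine_glass [([325.7, 161.4], 0.26)]
label_core [([272.8, 147.0], 0.91)]
spanner [([253.3, 353.2], 0.78)]
cork_cup [([355.3, 198.0], 0.84)]
spare_roller []
```

```bash
python3 - <<'E'
import cv2
a=cv2.imread("pics/scene0.png"); b=cv2.imread("pics/side0.png")
cv2.imwrite("pics/s1.png",cv2.resize(a[130:370,40:460],(800,457),interpolation=cv2.INTER_CUBIC))
cv2.imwrite("pics/s2.png",cv2.resize(b[80:420,130:450],(560,595),interpolation=cv2.INTER_CUBIC))
E
```

```text
(no output)
```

View pics/s1.png

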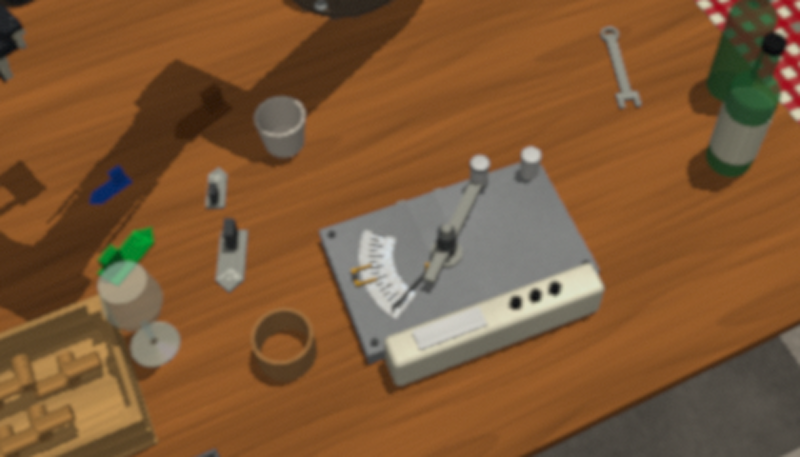

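View pics/s2.png

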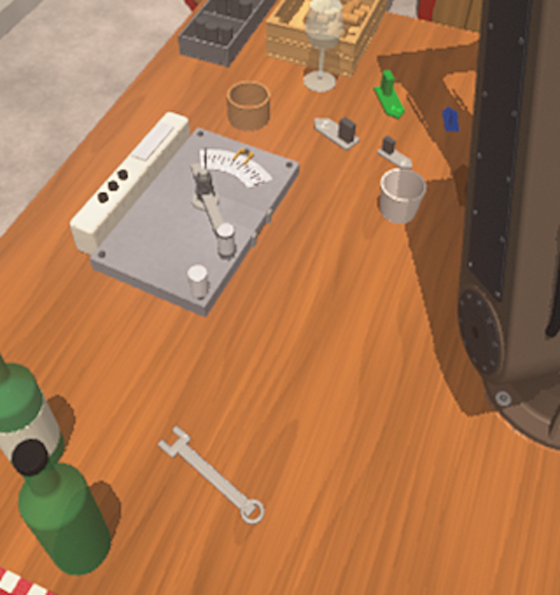

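The scene view shows the labeller mid-picture, with the roller arm at (292,216), the fork at about (229,272) and the needle at about (250,290). The larger grey blade is at (160,262), and the small grey, green and blue ones are decoys. Next I fit the poses.

```bash
cat > h.py <<'E'
from plant import ctrl
import numpy as np, cv2
from scipy.optimize import least_squares
def proj(K,X):
    c=np.asarray(K["R"])@np.asarray(X)+np.asarray(K["t"]); return np.array([K["fx"]*c[0]/c[2]+K["cx"],K["fy"]*c[1]/c[2]+K["cy"]])
def plane(K,p,z):
    R=np.asarray(K["R"]);d=R.T@np.array([(p[0]-K["cx"])/K["fx"],(p[1]-K["cy"])/K["fy"],1]);o=-R.T@np.asarray(K["t"])
    return o+d*(z-o[2])/d[2]
def loc(q,X):
    c,s=np.cos(q[2]),np.sin(q[2]); return np.array([q[0]+c*X[0]-s*X[1],q[1]+s*X[0]+c*X[1],X[2]])
def fit(obs,q0):  # obs: (K,pix,local point)
    f=lambda q:np.concatenate([proj(K,loc(q,X))-p for K,p,X in obs])
    r=least_squares(f,q0,loss="soft_l1"); return r.x,r.fun.reshape(-1,2)
E
python3 - <<'E'
from h import *
S=ctrl.get_calibration("scene");D=ctrl.get_calibration("side")
s=lambda x,y:np.array([40+x*.525,130+y*.525]); d=lambda x,y:np.array([130+x*.5714,80+y*.5714])
a=np.radians(135);rol=(0.13*np.cos(a),-.03+.13*np.sin(a),.097)
obs=[(S,[292.4,213.5],rol),(D,[259.3,211],rol),(S,[259.2,238.5],(-.11,-.03,0)),(D,[279,212],(-.11,-.03,0)),
(S,s(322,231),(-.11,-.193,.03)),(S,s(545,160),(-.11,.17,.03)),(D,d(298,162),(-.11,-.193,.03)),(D,d(204,305),(-.11,.17,.03)),
(S,s(446,232),(0,-.03,.105)),(D,d(206,178),(0,-.03,.105))]
for y0 in (-1,0,1):
    q,r=fit(obs,[.65,-.1,y0]);print(q,np.degrees(q[2]),np.abs(r).sum())
print(np.round(r,1).tolist())
for lab,K,p,z in [("spare",S,[316.3,220.6],.03),("glass",S,s(155,345),0),("core",S,s(283,360),0),("cup",S,s(283,140),.0),("coreD",D,[272.8,147],0),("cupD",D,[355.3,198],0),("glassD",D,d(320,82),0)]: print(lab,plane(K,p,z).round(3))
ob=[(S,[158.4,251.6],(0,0,.05)),(S,[156.9,281.3],(.085,0,.003)),(D,[332.7,149.6],(0,0,.05)),(D,[308.3,150.1],(.085,0,.003))]
b,r=fit(ob,[.55,-.4,0]);print("blade",b,np.degrees(b[2]),r.round(1).tolist())
for K,p in ((S,s(398,306)),(D,d(206,150))):print("tip",plane(K,p,.044))
for K,p in ((S,s(362,275)),(D,d(242,156))):print("fork",plane(K,p,.037))
c=plane(S,[262.2,238.5],0);
for K,p,z in ((S,s(398,306),.044),(D,d(206,150),.044),(S,s(362,275),.037),(D,d(242,156),.037)):
    w=plane(K,p,z); P=loc(q,(0,-.03,0)); v=w-P; print(np.hypot(*v[:2]),np.degrees(np.arctan2(v[1],v[0])-q[2]))
E
```

```text
[ 0.64389828 -0.06851143 -0.05826537] -3.338359804779482 28.588198111716792
[ 0.64389828 -0.06851143 -0.05826537] -3.338359803867882 28.588198103459746
[ 0.64389828 -0.06851143 -0.05826535] -3.3383588127924013 28.58819685466753
[[-1.0, 1.0], [-1.4, -0.4], [0.6, -0.7], [-1.0, 0.5], [-2.1, -0.8], [-5.1, -2.6], [-0.3, -0.0], [-0.4, 0.8], [-0.2, -2.8], [-2.6, -4.3]]
spare [0.568 0.079 0.03 ]
glass [ 0.583 -0.533  0.   ]
core [ 0.685 -0.376  0.   ]
cup [ 0.321 -0.24   0.   ]
coreD [ 0.669 -0.367  0.   ]
cupD [ 0.327 -0.245 -0.   ]
glassD [ 0.575 -0.532  0.   ]
blade [ 0.46474668 -0.37925636 -0.40643005] -23.286726797198796 [[-0.5, -4.3], [1.4, 0.4], [-3.5, -0.3], [1.8, -2.3]]
tip [ 0.69863694 -0.20083329  0.044     ]
tip [ 0.68755274 -0.20374699  0.044     ]
fork [ 0.62683794 -0.22644588  0.037     ]
fork [ 0.62196072 -0.22205929  0.037     ]
0.11692223726380241 -57.77330082158371
0.11465832244206904 -63.33506197702437
0.12889822339517895 -93.48461139199694
0.12523703792557275 -95.93929971146564
```

```bash
cat >> h.py <<'E'
from scipy.spatial.transform import Rotation as Ro
def tool():
    o=ctrl.get_obs(); return o["tool_pos"],Ro.from_euler("xyz",o["orientation"],degrees=True).as_matrix(),o
def move(target,yaw=None):
    """print shift in tool axes to reach world target; yaw = world heading of tool y (deg, mod 180), tool pointing down"""
    p,R,o=tool(); print("clock",round(o["clock"],2),"pos",p.round(4),"open",round(o["opening"],4),"F",o["force"].round(1))
    print("yhead",round(np.degrees(np.arctan2(R[1,1],R[0,1])),2),"j6",o["joint_pos"][5].round(1))
    print("shift",(R.T@(np.asarray(target)-p)).round(4))
    if yaw is not None:
        y=np.radians(yaw); yv=np.array([np.cos(y),np.sin(y),0])
        if yv@R[:,1]<0: yv=-yv
        xv=np.array([0,0,-1.]); T=np.stack([xv,yv,np.cross(xv,yv)],1)
        print("rot",np.degrees(Ro.from_matrix(R.T@T).as_rotvec()).round(2))
E
python3 - <<'E'
from h import *
p,R,o=tool();print(R.round(3))
K=ctrl.get_calibration("wrist");print(K, "cam pos",-np.array(K["R"]).T@K["t"],"in tool",R.T@(-np.array(K["R"]).T@K["t"]-p), "cam axes in tool",(np.array(K["R"])@R).round(2))
move([.56,-.12,.30],45)
E
```

```text
[[ 0.    -0.33   0.944]
 [-0.     0.944  0.33 ]
 [-1.    -0.     0.   ]]
{'fx': 336.01448597486154, 'fy': 336.01448597486154, 'cx': 278.98689904188603, 'cy': 209.7634556998911, 'R': array([[-3.30290894e-01,  9.43878878e-01,  7.67459592e-04],
       [ 9.00546154e-01,  3.14883760e-01,  2.99774652e-01],
       [ 2.82709301e-01,  9.97039705e-02, -9.54009732e-01]]), 't': array([ 0.67492996, -0.03690341,  0.39207071])} cam pos [ 0.14531441 -0.66452285  0.38458399] in tool [-0.19439254 -0.00030716 -0.08177346] cam axes in tool [[-0.    1.   -0.  ]
 [-0.3   0.    0.95]
 [ 0.95  0.    0.3 ]]
clock 1.8 pos [ 0.2224 -0.6373  0.1902] open 0.088 F [-1.3  0.3  0. ]
yhead 109.24 j6 -16.5
shift [-0.1098  0.3771  0.4892]
rot [64.24  0.    0.  ]
```

Call:
{"name": "drive_tool", "arguments": {
  "plan": [
    [[-0.06,0,0],[0,0,0],0],
    [[-0.06,0.354,0.492],[0,0,0],0],
    [[-0.06,0.354,0.492],[0,0,0],0],
    [[-0.06,0.354,0.492],[0,0,0],0],
    [[-0.06,0.354,0.492],[0,0,0],0],
    [[-0.06,0.354,0.492],[0,0,0],0],
    [[-0.06,0.354,0.492],[0,0,0],0],
    [[-0.06,0.354,0.492],[0,0,0],0],
    [[-0.06,0.354,0.492],[0,0,0],0],
    [[-0.06,0.354,0.492],[0,0,0],0],
    [[-0.06,0.354,0.492],[0,0,0],0],
    [[-0.06,0.354,0.492],[0,0,0],0],
    [[-0.06,0.354,0.492],[0,0,0],0],
    [[-0.06,0.354,0.492],[0,0,0],0],
    [[-0.06,0.354,0.492],[0,0,0],0],
    [[-0.06,0.354,0.492],[0,0,0],0],
    [[-0.06,0.354,0.492],[0,0,0],0],
    [[-0.06,0.354,0.492],[0,0,0],0]
  ]
}}

```text
clock: 3.3
tool_pos: [0.5708, -0.1396, 0.2498]
orientation: [162.2, 90.0, -178.4]
force: [-0.7, -1.1, -0.6]
opening: -0.0001
```

```bash
python3 - <<'E'
from h import *
p,R,o=tool();print(p,o["clock"],o["opening"])
K=ctrl.get_calibration("wrist"); im=ctrl.snapshot("wrist"); cv2.imwrite("pics/w1.png",im)
np.save("K1.npy",K,allow_pickle=True)
for n in ["slot_mouth","roller","pointer_tip","fork_gap","spare_roller","lug_top","blade_nose"]:
    print(n,[(np.round(d["pixel"],1).tolist(),round(d["confidence"],2)) for d in ctrl.landmark_of("wrist",n)])
q=[.6439,-.0685,-.0583]
for X in [(-.11,-.03,0),(-.092,.062,.097),(0,-.03,.105)]: print(proj(K,loc(q,X)).round(1))
cv2.imwrite("pics/w1b.png",cv2.resize(im,(800,600),interpolation=cv2.INTER_CUBIC))
E
```

```text
[ 0.5708071  -0.13962513  0.24981328] 3.3 -9.063685687720109e-05
slot_mouth [([323.1, 151.8], 0.88)]
roller [([406.1, 212.6], 0.56)]
pointer_tip [([198.1, 249.1], 0.57)]
fork_gap [([203.5, 188.3], 0.74)]
spare_roller [([311.1, 233.5], 0.67), ([440.0, 223.8], 0.57)]
lug_top [([94.9, 7.1], 0.76)]
blade_nose [([77.0, 74.8], 0.93)]
[322.7 153.1]
[403.6 213.7]
[292.6 258.2]
```

View pics/w1b.png

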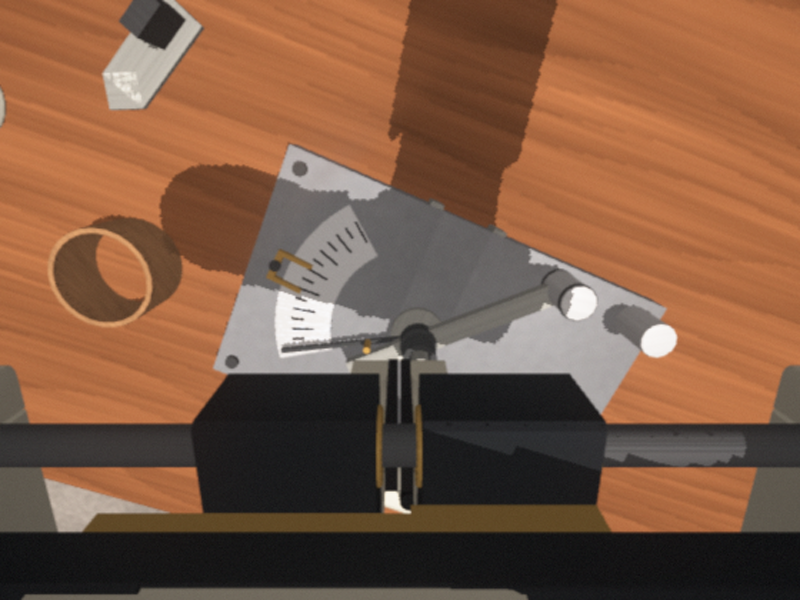

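The wrist view shows the deck corners at (203,100) and (465,215), the roller top at (404.6,211.4), the needle tip near (199,244.5) and the fork gap near (202.5,189.5). Next I refine.

```bash
python3 - <<'E'
from h import *
K=np.load("K1.npy",allow_pickle=True).item();S=ctrl.get_calibration("scene");D=ctrl.get_calibration("side")
a=np.radians(135);rol=(0.13*np.cos(a),-.03+.13*np.sin(a),.097)
w=lambda x,y:np.array([x,y])/1.42857
obs=[(K,w(578,302),rol),(K,[323.1,151.8],(-.11,-.03,0)),(K,w(290,143),(-.11,-.193,.03)),(K,w(664,307),(-.11,.17,.03)),
(S,[292.4,213.5],rol),(D,[259.3,211],rol),(S,[259.2,238.5],(-.11,-.03,0)),(D,[279,212],(-.11,-.03,0))]
for o in (obs[:4],obs):
    q,r=fit(o,[.65,-.1,0]);print(q,np.degrees(q[2]),r.round(1).tolist())
    P=loc(q,(0,-.03,0))
    for n,p,z in (("tip",w(284,349),.044),("tipnet",[198.1,249.1],.044),("peg",w(367,350),.044),("fork",[203.5,188.3],.038),("forkeye",w(289,272),.037),("p1a",w(309,264),.037),("p1b",w(277,252),.037),("p2a",w(301,290),.037),("p2b",w(269,281),.037)):
        v=plane(K,p,z)-P; print(n,np.hypot(*v[:2]).round(4),np.degrees(np.arctan2(v[1],v[0])-q[2]).round(2))
    print("spare",[plane(K,w(658,340),.08)], "P",P,"roller",loc(q,rol))
b,r=fit([(K,[94.9,7.1],(0,0,.05)),(K,[77,74.8],(.085,0,.003)),(S,[158.4,251.6],(0,0,.05)),(S,[156.9,281.3],(.085,0,.003)),(D,[332.7,149.6],(0,0,.05)),(D,[308.3,150.1],(.085,0,.003))],[.46,-.38,-.4]);print("blade",b,np.degrees(b[2]),r.round(1).tolist())
E
```

```text
[ 0.64147452 -0.06879722 -0.06370812] -3.6502061792579026 [[-0.1, 0.6], [0.5, -0.5], [-1.9, -0.2], [1.0, 0.2]]
tip 0.1196 -61.12
tipnet 0.1219 -58.03
peg 0.046 -50.37
fork 0.125 -95.93
forkeye 0.1253 -94.34
p1a 0.1137 -101.7
p1b 0.1421 -99.0
p2a 0.1098 -89.02
p2b 0.1385 -87.89
spare [array([0.56364516, 0.08276954, 0.08      ])] P [ 0.63956457 -0.09873636  0.        ] roller [ 0.55367951 -0.00114662  0.097     ]
[ 0.64146737 -0.06882727 -0.06307061] -3.6136796966385707 [[-0.2, 0.6], [0.5, -0.5], [-2.0, -0.1], [0.9, 0.1], [-1.3, 0.4], [-0.7, -0.1], [0.3, -1.4], [-0.3, 0.8]]
tip 0.1196 -61.15
tipnet 0.1218 -58.06
peg 0.046 -50.39
fork 0.125 -95.98
forkeye 0.1253 -94.38
p1a 0.1137 -101.74
p1b 0.142 -99.04
p2a 0.1098 -89.07
p2b 0.1385 -87.93
spare [array([0.56364516, 0.08276954, 0.08      ])] P [ 0.6395765  -0.09876762  0.        ] roller [ 0.55362925 -0.00123266  0.097     ]
blade [ 0.46597204 -0.37794459 -0.40379383] -23.135682196779687 [[0.2, -0.6], [-0.5, 0.5], [0.1, -4.2], [2.1, 0.5], [-4.0, -0.1], [1.3, -2.1]]
```

Call:
{"name": "drive_tool", "arguments": {
  "plan": [
    [[0,0.14,-0.018],[0,0,0],0],
    [[0,0.14,-0.018],[0,0,0],0],
    [[0,0.14,-0.018],[0,0,0],0],
    [[0,0.14,-0.018],[0,0,0],0],
    [[0.04,0.14,-0.018],[0,0,0],0],
    [[0.08,0.14,-0.018],[0,0,0],0],
    [[0.12,0.14,-0.018],[0,0,0],0],
    [[0.15,0.14,-0.018],[0,0,0],0],
    [[0.175,0.14,-0.018],[0,0,0],0],
    [[0.175,0.14,-0.018],[0,0,0],0],
    [[0.175,0.14,-0.018],[0,0,0],0]
  ]
}}

```text
clock: 4.62
tool_pos: [0.5064, -0.016, 0.075]
orientation: [-168.1, 89.9, -148.9]
force: [0.3, -0.0, 1.5]
opening: -0.0
```

```bash
python3 - <<'E'
from h import *
p,R,o=tool();print(p,o["force"],R[:,1],R[:,2]);print("n",p@R[:,2],"t",p@R[:,1])
P=np.array([.6395,-.0988])
for th in (0,25,30,35.5):
    a=np.radians(135-3.63-th);r=np.r_[P+.13*np.array([np.cos(a),np.sin(a)]),p[2]]
    print(th,(R.T@(r-p)).round(4),"z shift",(R[:,2]@(r-p)-.0235).round(4))
E
```

```text
[ 0.50642198 -0.0160041   0.07504387] [ 0.31647024 -0.00885091  1.45485745] [-3.28119188e-01  9.44636217e-01 -4.65973693e-04] [ 0.94463436  0.32811746 -0.00220471]
n 0.47296693223892616 t -0.18131979153217592
0 [-0.0001 -0.0015  0.0494] z shift 0.0259
25 [-0.0002  0.008   0.1049] z shift 0.0814
30 [-0.0003  0.0069  0.1162] z shift 0.0927
35.5 [-0.0003  0.0046  0.1284] z shift 0.1049
```

Call:
{"name": "drive_tool", "arguments": {
  "plan": [
    [[0,0.003,0.01],[0,0,0],0],
    [[0,0.003,0.018],[0,0,0],0],
    [[0,0.003,0.024],[0,0,0],0],
    [[0,0.003,0.03],[0,0,0],0],
    [[0,0.003,0.036],[0,0,0],0],
    [[0,0.003,0.042],[0,0,0],0],
    [[0,0.003,0.048],[0,0,0],0],
    [[0,0.003,0.054],[0,0,0],0],
    [[0,0.003,0.06],[0,0,0],0],
    [[0,0.003,0.066],[0,0,0],0],
    [[0,0.003,0.072],[0,0,0],0],
    [[0,0.003,0.078],[0,0,0],0],
    [[0,0.003,0.081],[0,0,0],0],
    [[0,0.003,0.081],[0,0,0],0],
    [[0,0.003,0.081],[0,0,0],0]
  ]
}}

```text
clock: 5.87
tool_pos: [0.5819, 0.0134, 0.0747]
orientation: [-171.0, 89.8, -151.9]
force: [0.6, -0.3, -1.3]
opening: 0.0001
```

```bash
cat > look.py <<'E'
from h import *
import sys
p,R,o=tool();print(p,o["force"].round(2))
q=[.64147,-.06883,-.0633];P=loc(q,(0,-.03,0))
for c in ("wrist","scene","side"):
    K=ctrl.get_calibration(c);im=ctrl.snapshot(c);cv2.imwrite(f"pics/{sys.argv[1]}_{c}.png",im)
    for n,z in (("pointer_tip",.044),("fork_gap",.038),("roller",.097)):
        for d in ctrl.landmark_of(c,n)[:2]:
            v=plane(K,d["pixel"],z)-P; print(c,n,np.round(d["pixel"],1),round(d["confidence"],2),np.hypot(*v[:2]).round(4),np.degrees(np.arctan2(v[1],v[0])-q[2]).round(2))
    uv=proj(K,loc(q,(0,-.15,.04))).astype(int);x=np.clip(uv[0]-100,0,360);y=np.clip(uv[1]-75,0,270);print(c,"crop origin",x,y)
    cv2.imwrite(f"pics/{sys.argv[1]}_{c}_c.png",cv2.resize(im[y:y+150,x:x+200],(800,600),interpolation=cv2.INTER_CUBIC))
E
python3 look.py l2
```

```text
[0.58186363 0.0134025  0.07468336] [ 0.58 -0.33 -1.3 ]
wrist fork_gap [274.4 206.4] 0.19 0.125 126.41
wrist roller [275.3 203.6] 0.85 0.1321 134.44
wrist crop origin 0 108
scene pointer_tip [294.2 214.5] 0.6 0.1664 135.97
scene pointer_tip [246.6 291. ] 0.58 0.1225 -58.49
scene fork_gap [256.1 239.6] 0.7 0.0857 -166.28
scene fork_gap [230.3 272.8] 0.52 0.1263 -93.86
scene roller [288.  216.6] 0.81 0.1179 137.26
scene crop origin 133 199
side pointer_tip [309.6 151.3] 0.27 0.2764 -110.94
side fork_gap [269.5 171.3] 0.62 0.1175 -99.04
side roller [259.7 213.5] 0.46 0.1402 135.06
side crop origin 165 93
```

View pics/l2_wrist.png

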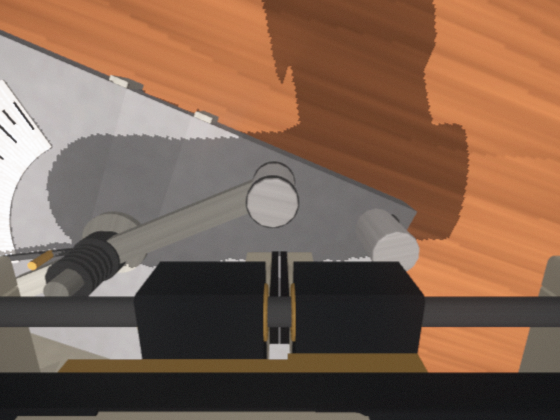

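The wrist view shows the roller at (272,200), behind the fingertips (row ~252). It seems not to have been swung, so I'm checking the geometry.

```bash
python3 - <<'E'
from h import *
K=ctrl.get_calibration("wrist");p,R,o=tool();q=[.64147,-.06883,-.0633];print(o["clock"],p,o["force"],o["moment"])
for n,X in (("roller",(-.0919,.0619,.097)),("slotL",(-.11,-.007,.03)),("slotR",(-.11,-.053,.03)),("FL",(-.11,.17,.03)),("post",(0,-.03,.105))):print(n,proj(K,loc(q,X)).round(1))
for th in (10,20,25,30):
    a=np.radians(135-th);print(th,proj(K,loc(q,(.13*np.cos(a),-.03+.13*np.sin(a),.097))).round(1))
print("tcp",proj(K,p),proj(K,p-R[:,2]*.0095))
im=cv2.imread("pics/l2_scene.png");S=ctrl.get_calibration("scene");print(proj(S,p))
cv2.imwrite("pics/l2s.png",cv2.resize(im[160:310,200:400],(800,600),interpolation=cv2.INTER_CUBIC))
E
```

```text
6.4667 [0.58194624 0.01341593 0.07489917] [ 0.521687    0.94176239 -0.36044286] [0.04439344 0.03332752 0.04293949]
roller [270.7 202.7]
slotL [190.2 114.8]
slotR [124.8  87.1]
FL [415.8 210.3]
post [ 54.1 291.6]
10 [283.1 240.2]
20 [287.9 276.6]
25 [287.6 294. ]
30 [285.7 310.8]
tcp [279.15266183 241.31738704] [279.16774331 227.05066222]
[299.80249135 223.74728766]
```

View pics/l2s.png

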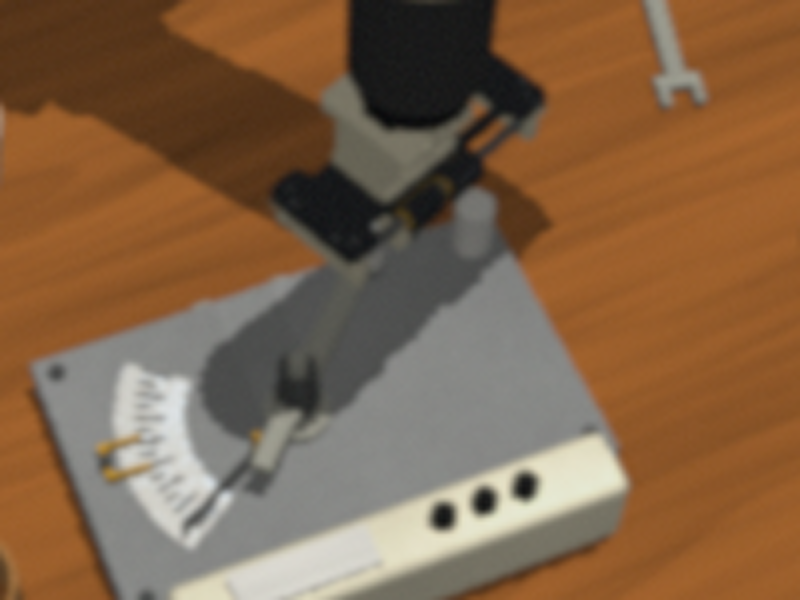

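```bash
python3 - <<'E'
from h import *
D=ctrl.get_calibration("side");S=ctrl.get_calibration("scene");p,R,o=tool()
im=cv2.imread("pics/l2_side.png");im2=cv2.imread("pics/l2_scene.png");out=[]
for K,I in ((D,im),(S,im2)):
    c=proj(K,p).astype(int);x,y=c[0]-40,c[1]-60
    A=cv2.resize(I[y:y+120,x:x+80],(400,600),interpolation=cv2.INTER_CUBIC)
    for z,col in ((0,(0,0,255)),(.035,(255,0,0))):
        u=(proj(K,p+[0,0,z])-[x,y])*5;cv2.circle(A,tuple(u.astype(int)),3,col,-1)
    out.append(A)
cv2.imwrite("pics/tip.png",np.hstack(out))
E
```

```text
(no output)
```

View pics/tip.png

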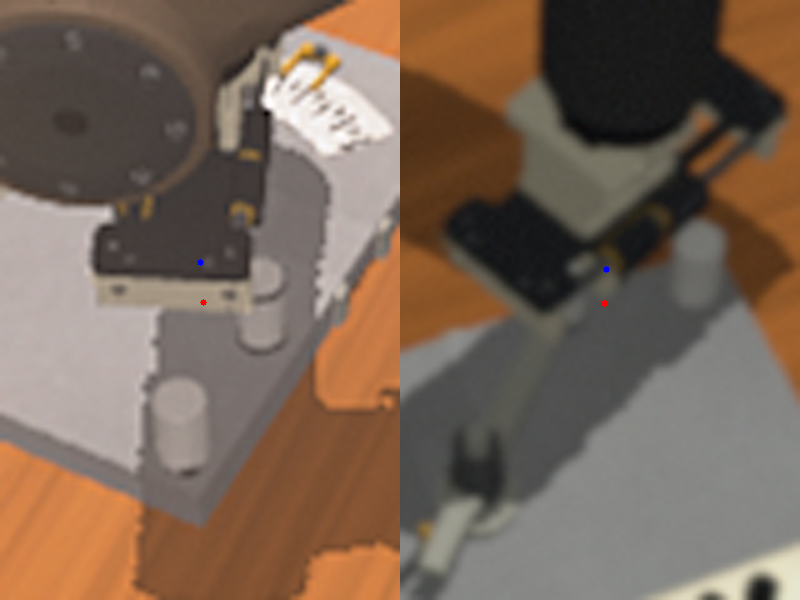

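The fingertips look higher than their nominal place (row 252 against an expected ~230), so they probably passed over the roller, and the needle hasn't moved. I'll raise, go back and approach lower.

Call:
{"name": "drive_tool", "arguments": {
  "plan": [
    [[-0.035,0,0],[0,0,0],0],
    [[-0.05,0,0],[0,0,0],0],
    [[-0.05,0,-0.03],[0,0,0],0],
    [[-0.05,0,-0.06],[0,0,0],0],
    [[-0.05,0,-0.09],[0,0,0],0],
    [[-0.05,0,-0.09],[0,0,0],0],
    [[-0.02,0,-0.09],[0,0,0],0],
    [[0.01,0,-0.09],[0,0,0],0],
    [[0.027,0,-0.09],[0,0,0],0],
    [[0.027,0,-0.09],[0,0,0],0],
    [[0.027,0,-0.09],[0,0,0],0]
  ]
}}

```text
clock: 7.38
tool_pos: [0.4965, -0.0164, 0.0479]
orientation: [-169.1, 89.8, -149.9]
force: [0.5, -0.3, 0.8]
opening: 0.0005
```

```bash
python3 - <<'E'
from h import *
p,R,o=tool();print(p,o["force"],o["clock"],o["joint_pos"])
im=ctrl.snapshot("wrist");S=ctrl.snapshot("scene");K=ctrl.get_calibration("scene")
c=proj(K,p).astype(int);x,y=c[0]-40,c[1]-50
A=cv2.resize(S[y:y+90,x:x+80],(400,450),interpolation=cv2.INTER_CUBIC)
for z,col in ((0,(0,0,255)),(.035,(255,0,0))):
    cv2.circle(A,tuple(((proj(K,p+[0,0,z])-[x,y])*5).astype(int)),3,col,-1)
B=cv2.resize(im[120:420,150:417],(400,450));cv2.imwrite("pics/l3.png",np.hstack([A,B]))
E
```

```text
[ 0.49651194 -0.01640508  0.04786766] [ 0.47152264 -0.25257807  0.84136959] 7.3833 [ 2.08532980e+01  1.23313326e+01 -3.20650671e+01  5.33964615e-02
 -4.58396574e+01 -9.17181057e+01]
```

View pics/l3.png

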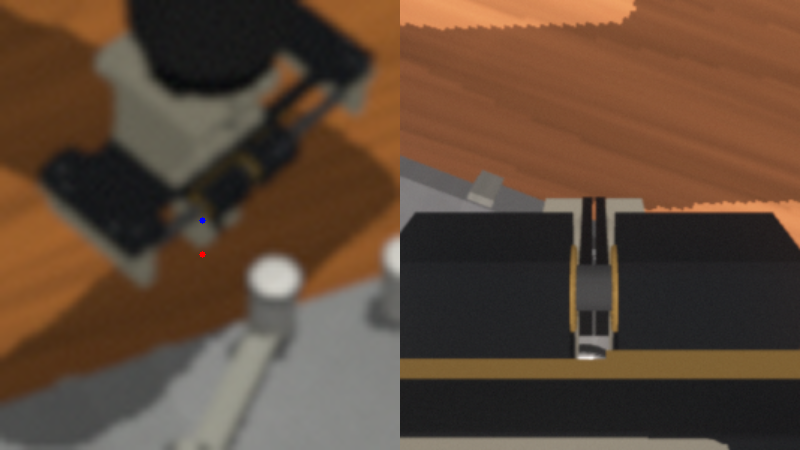

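Call:
{"name": "drive_tool", "arguments": {
  "plan": [
    [[0.007,0.003,0.01],[0,0,0],0],
    [[0.007,0.003,0.02],[0,0,0],0],
    [[0.007,0.003,0.028],[0,0,0],0],
    [[0.007,0.003,0.034],[0,0,0],0],
    [[0.007,0.003,0.04],[0,0,0],0],
    [[0.007,0.003,0.046],[0,0,0],0],
    [[0.007,0.003,0.052],[0,0,0],0],
    [[0.007,0.003,0.055],[0,0,0],0],
    [[0.007,0.003,0.055],[0,0,0],0],
    [[0.007,0.003,0.055],[0,0,0],0]
  ]
}}

```text
clock: 8.32
tool_pos: [0.5483, 0.0048, 0.0418]
orientation: [-159.4, 89.9, -140.2]
force: [-3.0, -0.2, -2.1]
opening: 0.0003
```

```bash
python3 look.py l4
```

```text
[0.54834534 0.00476578 0.04182825] [-3.03 -0.21 -2.09]
wrist pointer_tip [160.2 154.4] 0.27 0.1222 173.47
wrist roller [282.5 330.8] 0.66 0.1324 124.98
wrist crop origin 0 173
scene fork_gap [282. 264.] 0.66 0.0268 43.04
scene fork_gap [232.8 274.6] 0.37 0.1215 -90.27
scene roller [299.  218.7] 0.76 0.1263 122.67
scene crop origin 133 199
side pointer_tip [252.7 351.9] 0.55 0.5065 120.73
side crop origin 165 93
```

Call:
{"name": "drive_tool", "arguments": {
  "plan": [
    [[0,0,0.005],[0,0,0],0],
    [[0,0,0.01],[0,0,0],0],
    [[0,0,0.015],[0,0,0],0],
    [[0,0,0.02],[0,0,0],0],
    [[0,0,0.025],[0,0,0],0],
    [[0,0,0.03],[0,0,0],0],
    [[0,0,0.035],[0,0,0],0],
    [[0,0,0.04],[0,0,0],0],
    [[0,0,0.045],[0,0,0],0],
    [[0,0,0.045],[0,0,0],0],
    [[0,0,0.045],[0,0,0],0]
  ]
}}

```text
clock: 9.83
tool_pos: [0.5915, 0.0205, 0.0423]
orientation: [-126.0, 90.0, -106.8]
force: [-4.5, 3.5, 0.8]
opening: 0.0002
```

```bash
python3 look.py l5; python3 - <<'E'
import cv2,numpy as np
a=cv2.imread("pics/l5_scene.png")[230:310,195:275];b=cv2.imread("pics/l5_side.png")[130:190,240:300]
cv2.imwrite("pics/l5v.png",np.hstack([cv2.resize(a,(400,400),interpolation=cv2.INTER_CUBIC),cv2.resize(b,(400,400),interpolation=cv2.INTER_CUBIC)]))
E
```

```text
[0.59152431 0.02047148 0.04230573] [-4.55  3.48  0.82]
wrist roller [284.6 332.9] 0.66 0.1325 104.34
wrist crop origin 0 101
scene pointer_tip [235.  275.4] 0.59 0.1177 -86.48
scene fork_gap [233.5 272.9] 0.46 0.118 -92.37
scene roller [311.6 226.1] 0.81 0.1331 103.78
scene crop origin 133 199
side crop origin 165 93
```

View pics/l5v.png

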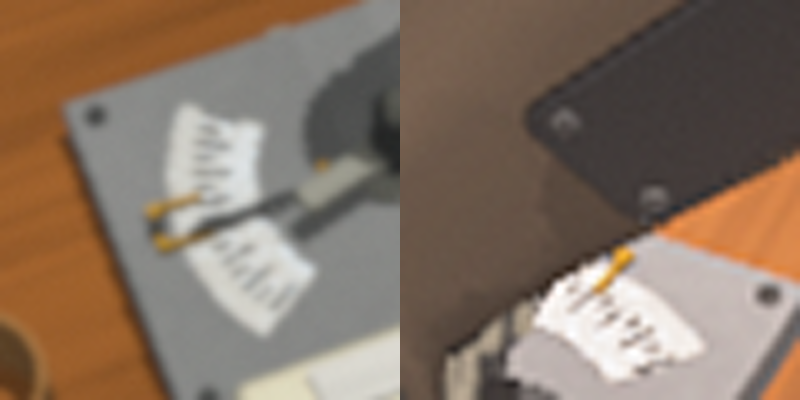

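The scene crop shows the needle over the near edge of the lower prong, with about 4–5° to go.

Call:
{"name": "drive_tool", "arguments": {
  "plan": [
    [[0,0,0.003],[0,0,0],0],
    [[0,0,0.006],[0,0,0],0],
    [[0,0,0.009],[0,0,0],0],
    [[0,0,0.011],[0,0,0],0],
    [[0,0,0.011],[0,0,0],0],
    [[0,0,0.011],[0,0,0],0],
    [[0,0,0.011],[0,0,0],0]
  ]
}}

```text
clock: 11.02
tool_pos: [0.6016, 0.0236, 0.0424]
orientation: [-133.0, 90.0, -113.9]
force: [-2.7, -3.4, -0.5]
opening: 0.0005
```

```bash
python3 look.py l6; python3 - <<'E'
import cv2,numpy as np
a=cv2.imread("pics/l6_scene.png")[250:300,205:260]
cv2.imwrite("pics/l6v.png",cv2.resize(a,(660,600),interpolation=cv2.INTER_CUBIC))
E
```

```text
[0.60155696 0.02362635 0.04235923] [-2.73 -3.41 -0.45]
wrist roller [280.1 331.8] 0.59 0.1319 99.9
wrist crop origin 0 84
scene pointer_tip [233.9 273.5] 0.37 0.1183 -89.76
scene pointer_tip [312.7 230.1] 0.31 0.1518 108.56
scene fork_gap [232.6 270.6] 0.39 0.1185 -96.14
scene roller [313.2 228.2] 0.97 0.1326 100.23
scene crop origin 133 199
side pointer_tip [266.2 167.6] 0.46 0.1212 -91.8
side fork_gap [269.5 170.5] 0.46 0.1205 -97.99
side crop origin 165 93
```

View pics/l6v.png

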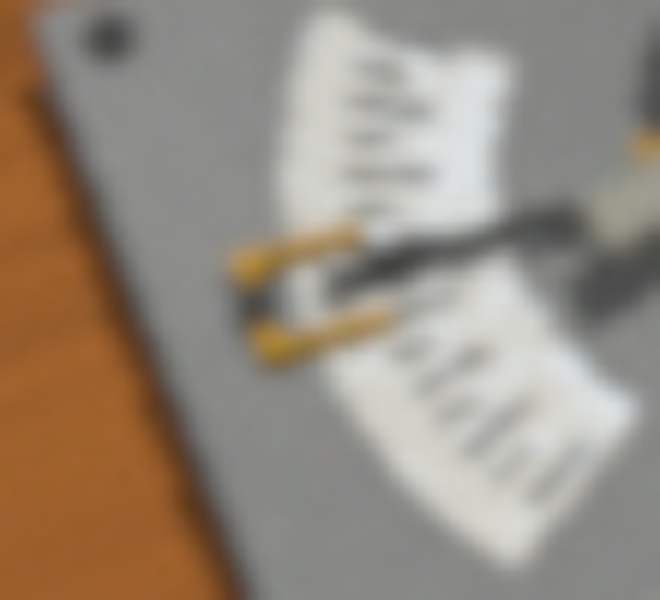

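The needle is now between the prongs, with its tip at about (232.9,274). I'm quantifying the angle from pixels.

```bash
python3 - <<'E'
from h import *
S=ctrl.get_calibration("scene");D=ctrl.get_calibration("side");q=[.64147,-.06883,-.0633];P=loc(q,(0,-.03,0))
z=lambda x,y:(205+x/12,250+y/12)
def f(n,K,p,h):
    v=plane(K,p,h)-P;print(n,np.hypot(*v[:2]).round(4),np.degrees(np.arctan2(v[1],v[0])-q[2]).round(2))
for n,p in (("u in",(362,228)),("u out",(240,262)),("l in",(392,315)),("l out",(268,345))): f(n,S,z(*p),.037)
f("tip",S,z(333,288),.044);f("mid needle",S,z(480,240),.044);f("base",S,z(570,222),.044)
for a in (-90,-92,-94,-96):
    b=np.radians(a);print(a,[((proj(S,loc(q,(r*np.cos(b),-.03+r*np.sin(b),.044)))-[205,250])*12).round(0) for r in (.122,.09,.06)])
E
python3 - <<'E'
import cv2
a=cv2.imread("pics/l6_side.png")[145:190,240:300]
cv2.imwrite("pics/l6d.png",cv2.resize(a,(720,540),interpolation=cv2.INTER_CUBIC))
E
```

```text
u in 0.1104 -97.97
u out 0.1397 -97.18
l in 0.1109 -85.43
l out 0.1398 -87.77
tip 0.1218 -89.63
mid needle 0.086 -88.86
base 0.0651 -85.51
-90 [array([331., 286.]), array([461., 240.]), array([582., 197.])]
-92 [array([325., 270.]), array([457., 229.]), array([579., 190.])]
-94 [array([320., 255.]), array([453., 217.]), array([576., 182.])]
-96 [array([315., 239.]), array([449., 206.]), array([574., 175.])]
```

View pics/l6d.png

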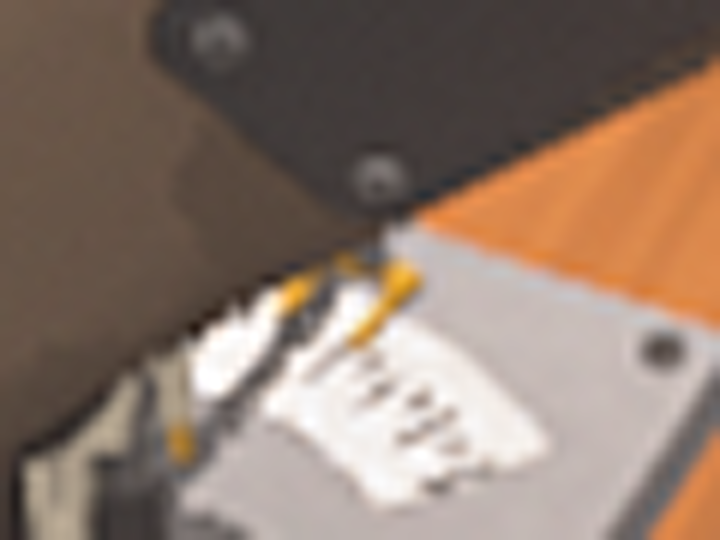

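By same-picture differences the needle is about 2.5° short of the gap's middle, so I add 5 mm.

Call:
{"name": "drive_tool", "arguments": {
  "plan": [
    [[0,0,0.002],[0,0,0],0],
    [[0,0,0.004],[0,0,0],0],
    [[0,0,0.005],[0,0,0],0],
    [[0,0,0.005],[0,0,0],0],
    [[0,0,0.005],[0,0,0],0],
    [[0,0,0.005],[0,0,0],0]
  ]
}}

```text
clock: 12.12
tool_pos: [0.6061, 0.0248, 0.0424]
orientation: [-138.7, 89.9, -119.5]
force: [-2.4, -6.1, -0.1]
opening: 0.0004
```

```bash
python3 look.py l7 | grep -v crop; python3 - <<'E'
import cv2,numpy as np
from h import *
S=ctrl.get_calibration("scene");D=ctrl.get_calibration("side");q=[.64147,-.06883,-.0633]
# dark-needle profile across the gap: at radii 112..118, height .044, min brightness vs angle
for K,c in((S,"scene"),(D,"side")):
  for f in ("l6","l7"):
    g=cv2.imread(f"pics/{f}_{c}.png"); A=np.arange(-106,-79,1.)
    def prof(rs,h):
        return np.mean([[cv2.getRectSubPix(g,(1,1),tuple(map(float,proj(K,loc(q,(r*np.cos(a),-.03+r*np.sin(a),h))))))[0,0].astype(float) for a in np.radians(A)] for r in rs],axis=0)
    d=prof((.098,.103,.108,.112),.044).sum(1); o=prof((.118,.124,.130),.037); sat=o[:,2]-o[:,0]
    print(c,f,"dark",d.astype(int).tolist(),"\n brass",sat.astype(int).tolist())
E
```

```text
[0.60609777 0.02475624 0.04237975] [-2.43 -6.14 -0.13]
wrist roller [278.5 328.2] 0.85 0.1313 98.69
scene pointer_tip [364.6 165.4] 0.61 0.4522 117.77
scene pointer_tip [423.8 216.6] 0.44 0.4732 86.11
scene fork_gap [232.  270.8] 0.57 0.1202 -96.06
scene fork_gap [424.  176.9] 0.5 0.5655 100.46
scene roller [312.9 233.1] 0.82 0.1233 94.16
side pointer_tip [268.6 166.2] 0.48 0.1308 -93.42
side fork_gap [330.  151.1] 0.68 0.3366 -118.09
side fork_gap [266.4 169.4] 0.38 0.1195 -92.56
side roller [308.7 147.6] 0.61 0.2434 -116.89
scene l6 dark [573, 546, 521, 536, 558, 572, 569, 558, 564, 564, 547, 494, 420, 340, 273, 242, 263, 325, 401, 466, 502, 505, 506, 530, 565, 589, 594] 
 brass [5, 5, 6, 6, 9, 17, 34, 56, 65, 54, 30, 13, 6, 3, 4, 7, 17, 36, 56, 67, 52, 30, 12, 7, 4, 4, 6]
scene l7 dark [573, 546, 522, 535, 557, 572, 569, 555, 556, 547, 516, 450, 377, 322, 305, 328, 379, 445, 510, 552, 557, 535, 517, 533, 565, 590, 594] 
 brass [5, 5, 6, 7, 9, 17, 34, 56, 67, 57, 32, 13, 5, 4, 4, 8, 15, 32, 53, 65, 52, 30, 13, 6, 3, 3, 4]
side l6 dark [648, 605, 530, 507, 549, 636, 699, 695, 622, 488, 377, 309, 286, 293, 360, 463, 569, 620, 605, 527, 396, 299, 275, 247, 211, 198, 200] 
 brass [11, 10, 8, 16, 41, 88, 126, 97, 40, 16, 9, 14, 16, 14, 20, 40, 77, 110, 100, 67, 38, 22, 21, 23, 23, 24, 25]
side l7 dark [649, 608, 536, 513, 551, 612, 639, 568, 431, 316, 328, 416, 503, 531, 510, 501, 567, 656, 699, 697, 662, 620, 565, 487, 408, 319, 229] 
 brass [11, 11, 9, 17, 42, 88, 126, 97, 42, 20, 13, 12, 13, 17, 29, 55, 99, 142, 111, 58, 24, 14, 18, 21, 23, 23, 24]
```

In the scene view the needle is at -92.3° against a gap middle of -92.5°. The side view puts it about 2° past the middle. Both are within tolerance, so I ease back.

Call:
{"name": "drive_tool", "arguments": {
  "plan": [
    [[0,0,0],[0,0,0],0],
    [[0,0,-0.006],[0,0,0],0],
    [[0,0,-0.012],[0,0,0],0],
    [[0,0,-0.018],[0,0,0],0],
    [[0,0,-0.025],[0,0,0],0],
    [[0,0,-0.032],[0,0,0],0],
    [[0,0,-0.039],[0,0,0],0],
    [[0,0,-0.046],[0,0,0],0],
    [[0,0,-0.053],[0,0,0],0],
    [[0,0,-0.06],[0,0,0],0],
    [[0,0,-0.067],[0,0,0],0],
    [[0,0,-0.074],[0,0,0],0],
    [[0,0,-0.08],[0,0,0],0],
    [[0,0,-0.086],[0,0,0],0],
    [[0,0,-0.092],[0,0,0],0],
    [[0,0,-0.105],[0,0,0],0],
    [[0,0,-0.118],[0,0,0],0],
    [[0,0,-0.118],[0,0,0],0]
  ]
}}

```text
clock: 14.22
tool_pos: [0.4926, -0.0145, 0.0425]
orientation: [-166.3, 89.9, -147.1]
force: [-1.0, -0.9, 0.4]
opening: 0.0003
```

```bash
python3 look.py l8 | grep -v crop; python3 - <<'E'
from h import *
# lift over the deck's front and view blade from near: target view pose
move([.44,-.33,.25],None)
E
```

```text
[ 0.4925602  -0.01449002  0.04248229] [-1.03 -0.89  0.35]
scene pointer_tip [233.5 274.4] 0.71 0.1203 -88.7
scene pointer_tip [232.6 271.5] 0.48 0.1197 -93.24
scene fork_gap [233.3 277. ] 0.63 0.1229 -86.72
scene fork_gap [232.5 276.3] 0.5 0.1241 -88.09
scene roller [289.4 214.8] 0.63 0.1253 136.51
side pointer_tip [242.7 246.8] 0.4 0.2091 115.96
side fork_gap [254.1 351.4] 0.63 0.5032 121.09
side roller [258.7 213.8] 0.74 0.1404 133.84
clock 14.82 pos [ 0.4947 -0.014   0.0424] open 0.0006 F [-0.4 -0.5 -0.8]
yhead 109.18 j6 -92.1
shift [-0.2072 -0.2807 -0.1557]
```

Call:
{"name": "drive_tool", "arguments": {
  "plan": [
    [[-0.04,0,0],[0,0,0],0],
    [[-0.08,0,0],[0,0,0],0.5],
    [[-0.12,-0.01,-0.005],[7,0,0],0.5],
    [[-0.15,-0.04,-0.016],[14,0,0],0.5],
    [[-0.18,-0.07,-0.03],[21,0,0],0.5],
    [[-0.208,-0.1,-0.042],[28,0,0],0.5],
    [[-0.208,-0.14,-0.056],[35,0,0],0.5],
    [[-0.208,-0.18,-0.073],[42,0,0],0.5],
    [[-0.208,-0.22,-0.09],[42,0,0],0.5],
    [[-0.208,-0.26,-0.106],[42,0,0],0.5],
    [[-0.208,-0.3,-0.123],[42,0,0],0.5],
    [[-0.208,-0.342,-0.14],[42,0,0],0.5],
    [[-0.208,-0.342,-0.14],[42,0,0],0.5],
    [[-0.208,-0.342,-0.14],[42,0,0],0.5]
  ]
}}

```text
clock: 15.98
tool_pos: [0.474, -0.3862, 0.2496]
orientation: [-138.3, 89.8, -161.3]
force: [-0.1, 0.9, 0.4]
opening: 0.0434
```

```bash
python3 - <<'E'
from h import *
move([.466,-.378,.1],67)
K=ctrl.get_calibration("wrist");im=ctrl.snapshot("wrist")
for n,z in (("lug_top",.05),("blade_nose",.003),("lock_blade",0),("slot_mouth",0),("wine_glass",0),("label_core",0),("cork_cup",0)):
    for d in ctrl.landmark_of("wrist",n)[:4]: print(n,np.round(d["pixel"],1),round(d["confidence"],2),plane(K,d["pixel"],z).round(4))
for d in ctrl.cut_out("wrist","lug_top")[:3]:
    m=d["pixels"].astype(np.uint8);r=cv2.minAreaRect(cv2.findNonZero(m));print(d["pixel"],m.sum(),r)
cv2.imwrite("pics/w9.png",im)
E
```

```text
clock 15.98 pos [ 0.474  -0.3862  0.2496] open 0.0434 F [-0.1  0.9  0.4]
yhead 66.95 j6 -92.3
shift [ 0.1496  0.0047 -0.0102]
rot [-0.05 -0.13  0.12]
lug_top [258.   95.9] 0.98 [ 0.381  -0.3726  0.05  ]
lug_top [144.4 200. ] 0.78 [ 0.4366 -0.549   0.05  ]
lug_top [284.6 168.9] 0.73 [ 0.468 -0.377  0.05 ]
lug_top [118.   59.3] 0.69 [ 0.2878 -0.4964  0.05  ]
blade_nose [101.1  97.5] 0.82 [ 0.3041 -0.5556  0.003 ]
blade_nose [186.6 138.4] 0.68 [ 0.3902 -0.4808  0.003 ]
blade_nose [283.3 222.7] 0.58 [ 0.5452 -0.4106  0.003 ]
lock_blade [130.8  62.3] 0.89 [ 0.2826 -0.5018  0.    ]
lock_blade [287.5 158.8] 0.63 [ 0.4658 -0.3712  0.    ]
lock_blade [160.3 190. ] 0.63 [ 0.4374 -0.5467  0.    ]
lock_blade [546.4 192.3] 0.45 [ 0.6455 -0.0643  0.    ]
slot_mouth [509.9 119.3] 0.85 [ 0.5301 -0.0905  0.    ]
cork_cup [287.2 156.3] 0.17 [ 0.4626 -0.3703  0.    ]
[257.3, 76.7] 1422 ((257.0, 77.5), (65.0, 24.0), 90.0)
[121.0, 71.1] 1418 ((117.63186645507812, 72.72335815429688), (29.659276962280273, 56.75946044921875), 41.00908660888672)
[164.1, 172.7] 2414 ((164.84429931640625, 174.9008026123047), (33.1209831237793, 86.02703857421875), 28.926427841186523)
```

View pics/w9.png

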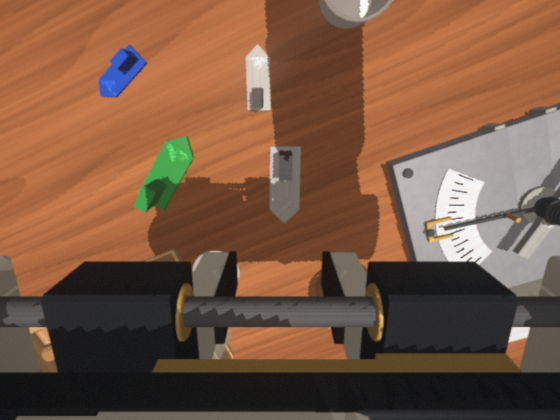

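The wrist view shows the needle well centred in the fork at (437,230). The target blade's lug is at (285,160), its nose at (285,222), and it is clear of the decoys. I descend in steps, since the tips appear to sit ~30 mm above the nominal TCP.

Call:
{"name": "drive_tool", "arguments": {
  "plan": [
    [[0.04,0.005,-0.01],[0,0,0],0.5],
    [[0.08,0.005,-0.01],[0,0,0],0.5],
    [[0.12,0.005,-0.01],[0,0,0],0.5],
    [[0.16,0.005,-0.01],[0,0,0],0.5],
    [[0.19,0.005,-0.01],[0,0,0],0.5],
    [[0.21,0.005,-0.01],[0,0,0],0.5],
    [[0.225,0.005,-0.01],[0,0,0],0.5],
    [[0.235,0.005,-0.01],[0,0,0],0.5],
    [[0.235,0.005,-0.01],[0,0,0],0.5]
  ]
}}

```text
clock: 17.18
tool_pos: [0.467, -0.3729, 0.0143]
orientation: [-155.7, 89.8, -178.4]
force: [-1.2, 0.3, 1.2]
opening: 0.0439
```

```bash
python3 - <<'E'
from h import *
print(ctrl.grip_point_offset)
move([.467,-.3775,.0],67)
K=ctrl.get_calibration("wrist");im=ctrl.snapshot("wrist");p,R,o=tool()
print("tcp row",proj(K,p))
for n,z in (("lug_top",.05),("blade_nose",.003)):
    for d in ctrl.landmark_of("wrist",n)[:4]: print(n,np.round(d["pixel"],1),round(d["confidence"],2),plane(K,d["pixel"],z).round(4))
cv2.imwrite("pics/w10.png",im)
E
```

```text
0.0188
clock 17.18 pos [ 0.467  -0.3729  0.0143] open 0.0439 F [-1.2  0.3  1.2]
yhead 67.28 j6 -93.0
shift [ 0.0143 -0.0042  0.0019]
rot [ 0.28 -0.17  0.08]
tcp row [279.1021299  243.43625646]
lug_top [274.5 267.9] 0.94 [ 0.4663 -0.3754  0.05  ]
lug_top [208.6 110.1] 0.64 [ 0.3818 -0.3721  0.05  ]
blade_nose [ 73.3 187.1] 0.8 [ 0.3876 -0.4802  0.003 ]
blade_nose [272.9 342.5] 0.75 [ 0.5433 -0.4099  0.003 ]
```

Call:
{"name": "drive_tool", "arguments": {
  "plan": [
    [[0.005,-0.003,0.001],[0,0,0],0.5],
    [[0.01,-0.003,0.001],[0,0,0],0.5],
    [[0.014,-0.003,0.001],[0,0,0],0.5],
    [[0.014,-0.003,0.001],[0,0,0],0.5]
  ]
}}

```text
clock: 17.67
tool_pos: [0.4681, -0.377, 0.0028]
orientation: [-54.4, 89.9, -77.1]
force: [0.2, 0.5, 0.5]
opening: 0.0436
```

Call:
{"name": "drive_tool", "arguments": {
  "plan": [
    [[0.004,0,0],[0,0,0],0.5],
    [[0.008,0,0],[0,0,0],0.5],
    [[0.012,0,0],[0,0,0],0.5],
    [[0.012,0,0],[0,0,0],0.5],
    [[0.012,0,0],[0,0,0],0.5]
  ]
}}

```text
clock: 18.08
tool_pos: [0.4679, -0.377, -0.0096]
orientation: [-76.5, 89.9, -99.2]
force: [-0.8, 0.3, 1.3]
opening: 0.0441
```

Call:
{"name": "drive_tool", "arguments": {
  "plan": [
    [[0,0,0],[0,0,0],0.1],
    [[0,0,0],[0,0,0],0.1],
    [[0,0,0],[0,0,0],0],
    [[0,0,0],[0,0,0],0],
    [[0,0,0],[0,0,0],0],
    [[0,0,0],[0,0,0],0]
  ]
}}

```text
clock: 18.58
tool_pos: [0.468, -0.377, -0.0095]
orientation: [-68.7, 89.9, -91.5]
force: [0.3, 0.7, 0.9]
opening: 0.0157
```

```bash
python3 - <<'E'
from h import *
q=[.64147,-.06883,-.0633]
move(loc(q,(-.225,-.03,0)),90+np.degrees(q[2]))
K=ctrl.get_calibration("wrist");im=ctrl.snapshot("wrist");cv2.imwrite("pics/w11.png",im)
for n,z in (("lug_top",.05),("blade_nose",.003)):
    for d in ctrl.landmark_of("wrist",n)[:3]: print(n,np.round(d["pixel"],1),round(d["confidence"],2),plane(K,d["pixel"],z).round(4))
print(loc(q,(-.225,-.03,0)),loc(q,(-.165,-.03,0)))
E
```

```text
clock 18.58 pos [ 0.468  -0.377  -0.0095] open 0.0157 F [0.3 0.7 0.9]
yhead 67.27 j6 -92.7
shift [-0.01    0.2492 -0.1619]
rot [-19.11   0.02   0.09]
lug_top [201.2 106.8] 0.92 [ 0.382  -0.3736  0.05  ]
lug_top [280.4 290. ] 0.66 [ 0.4673 -0.3762  0.05  ]
blade_nose [278.1 363.6] 0.84 [ 0.5437 -0.4095  0.003 ]
blade_nose [ 51.7 193.2] 0.57 [ 0.3874 -0.4813  0.003 ]
[ 0.41502289 -0.08453693  0.        ] [ 0.47490273 -0.08833239  0.        ]
```

Call:
{"name": "drive_tool", "arguments": {
  "plan": [
    [[-0.02,0,0],[0,0,0],0],
    [[-0.04,0,0],[0,0,0],0],
    [[-0.04,0.025,-0.015],[-3,0,0],0],
    [[-0.04,0.055,-0.033],[-6,0,0],0],
    [[-0.04,0.085,-0.051],[-9,0,0],0],
    [[-0.04,0.115,-0.069],[-12,0,0],0],
    [[-0.04,0.145,-0.087],[-15,0,0],0],
    [[-0.04,0.175,-0.105],[-18,0,0],0],
    [[-0.04,0.205,-0.123],[-19.1,0,0],0],
    [[-0.04,0.23,-0.139],[-19.1,0,0],0],
    [[-0.04,0.253,-0.152],[-19.1,0,0],0],
    [[-0.04,0.253,-0.152],[-19.1,0,0],0],
    [[-0.04,0.253,-0.152],[-19.1,0,0],0],
    [[-0.04,0.253,-0.152],[-19.1,0,0],0]
  ]
}}

```text
clock: 19.9
tool_pos: [0.4253, -0.0848, 0.0299]
orientation: [-105.6, 89.9, -109.2]
force: [-0.2, 0.1, -3.5]
opening: 0.0157
```

```bash
python3 - <<'E'
from h import *
q=[.64147,-.06883,-.0633]
move(loc(q,(-.215,-.03,-.0085)),90+np.degrees(q[2]))
K=ctrl.get_calibration("wrist");im=ctrl.snapshot("wrist");cv2.imwrite("pics/w12.png",im)
def L(w):
    v=w-[q[0],q[1],0];c,s=np.cos(q[2]),np.sin(q[2]);return np.round([c*v[0]+s*v[1],-s*v[0]+c*v[1],w[2]],4)
for n,z in (("lug_top",.09),("blade_nose",.043),("slot_mouth",0),("roller",.097)):
    for d in ctrl.landmark_of("wrist",n)[:2]: print(n,np.round(d["pixel"],1),round(d["confidence"],2),L(plane(K,d["pixel"],z)))
p,R,o=tool();print("tcp local",L(p),"slot proj",proj(K,loc(q,(-.11,-.03,0))))
E
```

```text
clock 19.9 pos [ 0.4253 -0.0848  0.0299] open 0.0157 F [-0.2  0.1 -3.5]
yhead 86.42 j6 -108.7
shift [ 0.0384 -0.0003 -0.0003]
rot [ 0.04 -0.03  0.1 ]
lug_top [278.1 287.7] 0.64 [-0.2172 -0.0302  0.09  ]
blade_nose [277.  363.4] 0.59 [-0.133 -0.031  0.043]
roller [277.  290.6] 0.6 [-0.2199 -0.0307  0.097 ]
tcp local [-0.2145 -0.0304  0.0298] slot proj [278.62525071 347.4543694 ]
```

Call:
{"name": "drive_tool", "arguments": {
  "plan": [
    [[0.015,0,0],[0,0,0],0],
    [[0.03,0,0],[0,0,0],0],
    [[0.0375,0,0],[0,0,0],0],
    [[0.0375,0,0],[0,0,0],0],
    [[0.0375,0,0.008],[0,0,0],0],
    [[0.0375,0,0.016],[0,0,0],0],
    [[0.0375,0,0.022],[0,0,0],0],
    [[0.0375,0,0.028],[0,0,0],0],
    [[0.0375,0,0.034],[0,0,0],0],
    [[0.0375,0,0.034],[0,0,0],0]
  ]
}}

```text
clock: 20.98
tool_pos: [0.4612, -0.0878, -0.0074]
orientation: [-60.6, 89.9, -64.3]
force: [1.8, 0.1, -3.9]
opening: 0.0159
```

Call:
{"name": "drive_tool", "arguments": {
  "plan": [
    [[0,0,0.005],[0,0,0],0],
    [[0,0,0.01],[0,0,0],0],
    [[0,0,0.014],[0,0,0],0],
    [[0,0,0.014],[0,0,0],0],
    [[0,0,0.014],[0,0,0],0]
  ]
}}

```text
clock: 21.4
tool_pos: [0.4752, -0.0888, -0.0075]
orientation: [-70.1, 89.9, -73.9]
force: [-0.4, 0.1, -4.0]
opening: 0.016
```

```bash
python3 - <<'E'
from h import *
q=[.64147,-.06883,-.0633]
move(loc(q,(-.135,-.03,-.008)),90+np.degrees(q[2]))
S=ctrl.snapshot("scene");D=ctrl.snapshot("side")
cv2.imwrite("pics/f.png",np.hstack([cv2.resize(S[190:290,210:343],(400,300),interpolation=cv2.INTER_CUBIC),cv2.resize(D[150:260,210:357],(400,300),interpolation=cv2.INTER_CUBIC)]))
E
```

```text
clock 21.4 pos [ 0.4752 -0.0888 -0.0075] open 0.016 F [-0.4  0.1 -4. ]
yhead 86.27 j6 -106.7
shift [0.0005 0.0005 0.0297]
rot [-0.1   0.03  0.09]
```

Call:
{"name": "drive_tool", "arguments": {
  "plan": [
    [[0.002,0,0],[0,0,0],0],
    [[0.002,0,0],[0,0,0],0.4],
    [[0.002,0,0],[0,0,0],0.4],
    [[0.002,0,0],[0,0,0],0.4],
    [[0.002,0,0],[0,0,0],0.4],
    [[-0.03,0,0],[0,0,0],0.4],
    [[-0.06,0,0],[0,0,0],0.4],
    [[-0.06,0,-0.035],[0,0,0],0],
    [[-0.06,0,-0.04],[0,0,0],0],
    [[-0.06,0,-0.04],[0,0,0],0],
    [[-0.06,0,-0.04],[0,0,0],0],
    [[-0.03,0,-0.04],[0,0,0],0],
    [[0,0,-0.04],[0,0,0],0],
    [[0,0,-0.04],[0,0,0],0]
  ]
}}

```text
clock: 22.67
tool_pos: [0.4322, -0.0867, -0.0115]
orientation: [-153.2, 89.6, -157.0]
force: [-1.2, -0.6, -0.4]
opening: 0.0007
```

```bash
cat > blade.py <<'E'
from h import *
q=[.64147,-.06883,-.0633]
move(loc(q,(-.135,-.03,-.008)),90+np.degrees(q[2]))
def L(w):
    v=w-[q[0],q[1],0];c,s=np.cos(q[2]),np.sin(q[2]);return np.round([c*v[0]+s*v[1],-s*v[0]+c*v[1],w[2]],4)
p,R,o=tool();print("tcp local",L(p),"z shift per",R[:,2].round(3))
for c in("wrist","scene","side"):
    K=ctrl.get_calibration(c);im=ctrl.snapshot(c);cv2.imwrite(f"pics/b_{c}.png",im)
    for n,z in(("lug_top",.05),("roller",.097)):
        for d in ctrl.landmark_of(c,n):
            l=L(plane(K,d["pixel"],z))
            if abs(l[1])<.1 and -.3<l[0]<0: print(c,n,np.round(d["pixel"],1),round(d["confidence"],2),l)
E
python3 blade.py
```

```text
clock 22.67 pos [ 0.4322 -0.0867 -0.0115] open 0.0007 F [-1.2 -0.6 -0.4]
yhead 86.22 j6 -108.4
shift [-0.0039  0.0013  0.0727]
rot [-0.16 -0.36  0.18]
tcp local [-0.2078 -0.0311 -0.0115] z shift per [ 0.998 -0.066 -0.006]
wrist lug_top [280.4 366.2] 0.76 [-0.1678 -0.0305  0.05  ]
scene lug_top [255.  214.3] 0.49 [-0.1601 -0.0241  0.05  ]
scene roller [293.5 214.8] 0.91 [-0.0865  0.0671  0.097 ]
scene roller [259.  244.8] 0.72 [-0.0297 -0.061   0.097 ]
side roller [260.6 211.2] 0.63 [-0.0976  0.0605  0.097 ]
```

Call:
{"name": "drive_tool", "arguments": {
  "plan": [
    [[-0.002,0.001,0.007],[0,0,0],0],
    [[-0.002,0.001,0.014],[0,0,0],0],
    [[-0.002,0.001,0.019],[0,0,0],0],
    [[-0.002,0.001,0.024],[0,0,0],0],
    [[-0.002,0.001,0.029],[0,0,0],0],
    [[-0.002,0.001,0.034],[0,0,0],0],
    [[-0.002,0.001,0.039],[0,0,0],0],
    [[-0.002,0.001,0.043],[0,0,0],0],
    [[-0.002,0.001,0.043],[0,0,0],0],
    [[-0.002,0.001,0.043],[0,0,0],0]
  ]
}}

```text
clock: 23.95
tool_pos: [0.4797, -0.0877, -0.0045]
orientation: [-13.5, 89.8, -17.2]
force: [-0.5, 0.1, 0.4]
opening: 0.0002
```

```bash
python3 blade.py
```

```text
clock 23.95 pos [ 0.4797 -0.0877 -0.0045] open 0.0002 F [-0.5  0.1  0.4]
yhead 86.29 j6 -106.8
shift [ 0.0036 -0.0009  0.0252]
rot [-0.08  0.21  0.05]
tcp local [-0.1602 -0.029  -0.0045] z shift per [ 0.998 -0.065  0.004]
wrist lug_top [276.2 328.5] 0.79 [-0.1369 -0.0306  0.05  ]
scene lug_top [255.9 224. ] 0.62 [-0.1267 -0.034   0.05  ]
scene roller [290.9 215. ] 0.58 [-0.0886  0.0599  0.097 ]
side roller [259.7 211.3] 0.83 [-0.0955  0.062   0.097 ]
```

Call:
{"name": "drive_tool", "arguments": {
  "plan": [
    [[0,0,0.002],[0,0,0],0],
    [[0,0,0.004],[0,0,0],0],
    [[0,0,0.004],[0,0,0],0]
  ]
}}

```text
clock: 24.65
tool_pos: [0.4799, -0.0883, -0.0049]
orientation: [-142.5, 89.8, -146.3]
force: [-7.4, 1.7, 6.7]
opening: 0.0006
```

Call:
{"name": "drive_tool", "arguments": {
  "plan": [
    [[0,0,0.005],[0,0,0],0],
    [[0,0,0.008],[0,0,0],0],
    [[0,0,0.008],[0,0,0],0]
  ]
}}

```text
clock: 24.9
tool_pos: [0.4798, -0.0898, -0.0064]
orientation: [-167.0, 89.1, -170.9]
force: [-19.3, 5.5, 15.3]
opening: 0.0007
```

```bash
python3 blade.py|head -4
```

```text
clock 24.9 pos [ 0.4798 -0.0898 -0.0064] open 0.0007 F [-19.3   5.5  15.3]
yhead 86.11 j6 -106.3
shift [0.0012 0.0013 0.025 ]
rot [-0.26 -0.92  0.21]
```

Call:
{"name": "drive_tool", "arguments": {
  "plan": [
    [[0,0,-0.01],[0,0,0],0],
    [[0,0,-0.025],[0,0,0],0],
    [[-0.03,0,-0.03],[0,0,0],0],
    [[-0.07,0,-0.03],[0,0,0],0],
    [[-0.11,0,-0.03],[0,0,0],0],
    [[-0.15,0,-0.03],[0,0,0],0],
    [[-0.19,0,-0.03],[0,0,0],0],
    [[-0.22,0,-0.02],[0,0,0],0],
    [[-0.22,0,-0.02],[0,0,0],0],
    [[-0.22,0,-0.02],[0,0,0],0]
  ]
}}

```text
clock: 26.18
tool_pos: [0.4648, -0.0877, 0.2159]
orientation: [-167.8, 89.4, -171.7]
force: [-0.4, 0.5, -1.3]
opening: 0.0007
```

```bash
python3 blade.py; python3 - <<'E'
import cv2,numpy as np
a=cv2.imread("pics/b_wrist.png");b=cv2.imread("pics/b_scene.png")[190:310,200:330]
cv2.imwrite("pics/final.png",np.hstack([cv2.resize(a[:300,60:460],(480,360)),cv2.resize(b,(320,360),interpolation=cv2.INTER_CUBIC)]))
E
```

```text
clock 26.18 pos [ 0.4648 -0.0877  0.2159] open 0.0007 F [-0.4  0.5 -1.3]
yhead 86.11 j6 -107.1
shift [0.2234 0.0007 0.0426]
rot [-0.26 -0.63  0.13]
tcp local [-0.1751 -0.03    0.2159] z shift per [ 0.998 -0.068 -0.011]
wrist lug_top [279.5 218.4] 0.62 [-0.1353 -0.03    0.05  ]
wrist roller [372.4 273.4] 0.8 [-0.0906  0.0661  0.097 ]
scene roller [289.9 212.7] 0.74 [-0.0971  0.0604  0.097 ]
side lug_top [286.9 204.5] 0.77 [-0.1359 -0.0324  0.05  ]
side roller [257.9 210. ] 0.71 [-0.0887  0.06    0.097 ]
```

View pics/final.png

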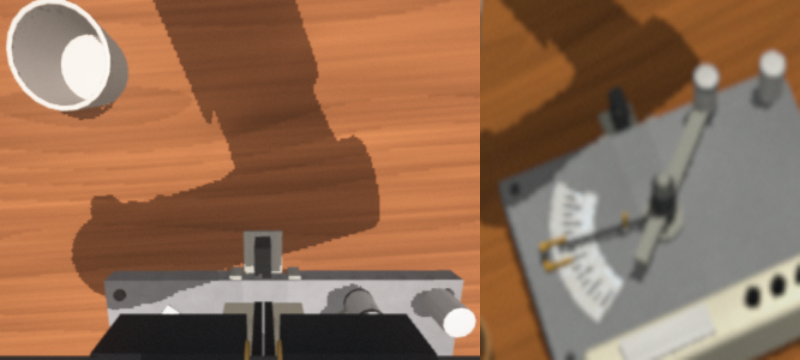

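The last view shows the blade straight in the slot with its lug at x≈-0.1355, y≈-0.030. The arm is on its stop, the needle is in the fork, and the gripper is clear. I'm handing in.

```bash
python3 -c "
from plant import ctrl
print(ctrl.close_job())"
```

```text
the job is handed in; nothing more can be done
None
```

I pushed the roller until the drag pointer stood in the index fork, eased the arm back to its stop, and slid the larger grey lock blade home. The job is handed in at about 26 s of the 64 s; no verdict was reported.

**Pointer:**
- With the arm still pushed, the scene camera put the needle within about 0.2° of the gap's middle.
- The side camera put it about 2° past the middle. Both are inside the roughly 4° that 9 mm allows.
- After easing back I checked it only by eye. It was still in the fork in the close wrist view and in the last picture.

**Arm:** The last roller readings match the rest position to within about 6 mm, the cameras' usual scatter.

**Lock blade:** I gripped it by the lug and inserted it about halfway. I then let go and pushed it in with shut fingers until it stopped, at about 7 N and then 19 N with no further movement. The lug measured at x -0.135 to -0.136, y -0.030 to -0.032 m of the deck, against -0.135 and -0.030 for fully home.

**What disagreed:** The fingertips sit more than 20 mm above the stated TCP. My first push passed over the roller without moving the arm or needle, so I repeated it about 33 mm lower. I did not measure whether any bystander moved. None was touched that I could see, and the gripper was clear of everything at the end.

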